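# Fit a knife-edge blade into its beam-scan holder

## Task

Fit the steel knife-edge blade into the black holder: pick it up by its two ends, lay it flat in the seat with its notch over the brass locating pin and push its back home against the two stops, gently, feeling for the pin and never forcing it. Then, with the blade let go, swing the clamp over and press it down flat on the blade. Keep the sharp edge from touching anything and leave the lens, the screwdriver and the bottle where they are.

Things in the scene. Friction and masses are not known exactly. Their poses are not given: they have to be found in the camera images.
- blade: Loose ground-steel blade, 66 mm long (its y), 32 mm wide (its x), 4 mm thick, about 60 g. Origin: centre of its underside, z up. Sharp edge along the -x side, straight back with the notch at x = +16 mm. It starts on the blade rest, edge roughly towards the robot. Against the holder 4 to 8 N is plenty; more than 25 N damages it.
- blade_grip (a point): Where to hold the blade: middle of its thick part, 3.5 mm to +x of the blade's origin, at half thickness. Grip the two short end faces (at y = -33 and +33 mm, 4 mm high, from x = -9 to +16 mm of the blade), jaws closing along the blade's y.
- blade_edge (a point): Middle of the sharp edge, at x = -16 mm, half thickness. The edge strip, the front 7 mm of the blade, is bevelled to 1.6 mm thick; it must not be gripped or touch anything (a touch above about 2 N spoils it).
- blade_notch (a point): Middle of the notch's mouth in the blade's back, x = +16, y = 0, half thickness. The notch is square, 5.5 mm wide, 10 mm deep, cut right through and open to the back (+x).
- rest: Fixed blue block with a rubber top, 30 mm (x) by 36 mm (y) by 30 mm high, origin at the centre of its underside. The blade lies about centred on it, both ends overhanging by about 15 mm.
- holder: Fixed black holder. Origin on the table under the centre of the blade's seat; x to the back (to stops and hinge), y along the seat, z up. Foot 75 x 60 x 10 mm centred at x = +13, post 25 mm thick, seat block x = -9 to +36, y = -19.5 to +19.5 mm, top 50 mm above the table, with no wall at front or sides: the blade's ends and edge overhang it.
- seat (a point): Centre of the flat seat, 50 mm above the holder's origin, axes as the holder's. The blade is home when its origin is here (y apart, which the pin sets to within 0.8 mm): flat on the seat, edge to -x, back against the stops.
- pin_slot (a point): Middle of the cross slot of the brass locating pin, on the seat at x = +11, y = 0. The pin, 4 mm in diameter, 6 mm high, is locked somewhere in the slot, up to 7 mm either side in y; where is not measured: find it by feel (or eye). It stands rigid.
- stops (a point): Midway between the faces of the two aluminium back stops, on the seat at x = +16, y = 0. The stops are 6 mm high, at y = 14 to 19.5 mm on either side; the blade's back comes to rest against both faces.
- clamp (a joint): Angle of the clamp hinged on the holder, rad: 0 flat on the seated blade, 1.57 upright, about 2 open and leaning back. It stays where it is left (1 to 2 N at the knob moves it). A 27 mm wide, 5 mm thick aluminium frame reaching 36 mm from the hinge, with a window round the pin. Press it shut with 5 to 10 N, never over 25 N.
- clamp_hinge (a point): Middle of the clamp's hinge axis, which runs along the holder's y at x = +31 mm, 56.5 mm above the table; black ears beside it (y = 14.5 to 19.5 mm) rise to 62 mm.
- clamp_knob (a point): Centre of the top of the clamp's red thumb knob (10 mm in diameter, 14 mm tall, on the clamp's outer face), 32 mm from the hinge along the clamp and 16.5 mm off its middle plane. Shut, it is at x = -1 mm of the holder, 73 mm above the table, to be pressed from above; open, the knob points to the back (+x).
- lens: Bystander: lens in a black ring on a steel post, 50 mm round foot, 110 mm tall; origin at the centre of its underside. Leave it alone.
- driver: Bystander: yellow screwdriver, 160 mm long, about 26 mm thick, lying on the table, long axis its x. Leave it alone.
- solvent: Bystander: small amber bottle, 48 mm in diameter, 85 mm tall; origin at the centre of its underside. Leave it alone.

How it is judged:
By the outcome, as a careful person would: the job done as asked, in the order asked, and still so for the second after the job is handed in, with the robot touching nothing.
It also fails if it takes over 72 s, if anything falls off the work surface, if the arm or the gripper's body presses on something with over 40 N, if the wrist force passes 120 N, or if a joint passes its speed limit or range.

## Robot

A 7-joint arm with a two-finger parallel gripper is mounted at the origin on the work surface. World frame = base frame: x ahead of the robot, y to its left, z up, the work surface at z = 0. Lengths are in mm, angles in rad, forces in N, time in s.
With the tool pointing down it reaches from about 425 to 1025 mm from the base axis. Payload 3.6 kg.
Tool frame: the origin (TCP) lies between the finger pads; the fingertips stand 25 mm ahead of it and the grasp point (between the pads) lies 6 mm ahead of it; z points along the fingers, y is the line along which they close (so a half turn about z gives the same grasp; the last joint's range is limited). The gripper opens to 85 mm and grips with 20 to 120 N. Pads are 22 mm wide; open, the fingers measure 114 mm over their backs; the gripper's body (76 mm by 85 mm) begins 54 mm behind the grasp point. The pads swing forward as they close: fully open they stand 13 mm farther back than shut.
Start: joints at [-1.353, 0.591, 0.048, 1.609, -0.033, 0.943, -0.034], TCP at [222.405, 690.048, 256.302] pointing down, gripper open.
Joint ranges: [-2.69, 2.69], [-0.47, 2.24], [-1.27, 1.36], [0.19, 2.51], [-1.53, 4.68], [0.08, 2.07], [-3.09, 3.09]. Speed limits (rad/s): [2.57, 2.57, 3.14, 3.14, 3.14, 3.14, 3.14].

## Interface

Orientations are given as [roll, pitch, yaw] about the fixed x, y, z axes, in that order (R = Rz(yaw) Ry(pitch) Rx(roll)).
In Python, from cell import bot gives the robot as it stands.
- The arm moves only by the tool jog_arm, never from a script. Its argument "motion" is text: rows parted by semicolons, each of 7 numbers parted by spaces: the gripper's target within -1 to 1 (fully open at 1, half-way at 0, shut at -1), then the shift along the tool's x, y, z in cm, then the turn, a rotation vector about the tool's x, y, z in degrees. In form: gripper x y z rx ry rz; .... A call has 1 to 8 rows; each row is the pose to reach, as a shift and turn from the pose commanded when the call began, along the tool's axes at that moment; what a row does not reach only later rows make up. A row lasts 1/12 s, in which the tool goes at most 41.7 mm and 7.16 degrees, less where a joint would pass 70% of its speed; a pose out of reach is approached as far as the arm can. A call with a gripper value outside its range is refused whole. The fingers move at their own pace and stop on an object; "squeeze" is the grip in N (left out, the last holds). Time passes only in rows, so rows that repeat a pose let the fingers close. It gives the time, the measured TCP pose, the force, the opening and the grip force at its end, in the units of the state.
- bot.sense(): the state, without advancing time (a new reading comes with each control period).
- bot.capture(name): name is "side" or "top"; returns a dict with "frame" (384x512x3 uint8, blue, green, red), "K" (3x3 intrinsics, pixels), "R" (3x3) and "t" (3): a world point X has camera coordinates R X + t. Camera axes: x right, y down, z forward; pixel columns grow to the right and rows downward; lengths in mm; the calibration is good to about 2 mm. A picture is of the moment at which its call begins. There is no depth.
- bot.finish_job(): hands the job in; it is judged then, once.
Trained networks look in the newest picture that a camera, given by its name, has taken for a name from the list of things; names that differ only in an ending like _2 or _b are one class to them, and where a whole thing is asked for, a point or a joint stands for the part that bears it (a point fixed in the world has none). Each returns a list of dicts, best first, with "p" (0 to 1); they miss things now and then, are a little off and sometimes report something else, mostly with a low value. They report only what shows in the picture. A call takes as long as a camera call.
- bot.spot_in(camera, label): "xyz" ([x, y, z] in mm, in world coordinates, good to about 4 mm: the middle of the surface that is visible of it).
The state is a dict: "time": time; "q": joint angles; "qd": joint speeds; "joint_efforts": joint torques, N m; "ee_pos": TCP position; "tcp_rot": TCP orientation; "ft_force": force on the tool from outside, world axes, zero at the start; "moment": the same for the moment, N m; "width": opening from 0.0 (shut) to 1.0 (fully open); "grip_force": force on a finger pad.
Only numpy, scipy, OpenCV 4.12 (cv2) and the standard library are available. Lean on these libraries where they do the work, as an engineer would, in place of code of your own. Each camera call takes 0.05 s, during which the arm holds its last target. There are 200 camera calls.

## Working session

There is one attempt and no reset: what is moved stays moved. The work goes in short steps, Python scripts to look and compute and a tool call to move; the robot and the scene stay as the last step left them, time stands still between calls to the robot, and variables do not carry over. Pictures are saved under pics/ and viewed, at most 10 in all, crops included, and the job is handed in when it is done.

Besides the shell and the picture viewer there is one more tool, called by a JSON object that holds its "api" and its "payload", one argument or row to a line. jog_arm: Moves the arm, as the interface text tells. Its arguments: {"type":"object","properties":{"motion":{"type":"string"},"squeeze":{"type":"number"}},"required":["motion"]}

```bash
mkdir -p pics; ls
cat > h.py <<'E'
import numpy as np, cv2
from cell import bot
from scipy.spatial.transform import Rotation as Ro
def pix(c,X):
    p=c["K"]@(c["R"]@np.array(X,float)+c["t"]); return p[:2]/p[2]
def ray(c,uv,z):
    d=c["R"].T@np.linalg.solve(c["K"],[uv[0],uv[1],1]); o=-c["R"].T@c["t"]
    return o+d*(z-o[2])/d[2]
E
python3 - <<'E'
from h import *
s=bot.sense();print({k:np.round(v,3) for k,v in s.items()})
ims=[]
for n in("side","top"):
    c=bot.capture(n);ims.append(c["frame"]);print(n,np.round(-c["R"].T@c["t"]),np.round(c["K"][0,0]))
    for l in("blade","blade_edge","blade_notch","rest","holder","seat","pin_slot","clamp_knob","clamp_hinge","stops","lens","driver","solvent"):
        r=bot.spot_in(n,l)
        print(l,[(np.round(d["xyz"]).tolist(),round(d["p"],2),np.round(pix(c,d["xyz"])).tolist()) for d in r[:2]])
    cv2.imwrite(f"pics/{n}0.png",c["frame"])
E
```

```text
pics
{'time': np.float64(0.0), 'q': array([-1.353,  0.592,  0.048,  1.61 , -0.033,  0.943, -0.034]), 'qd': array([-0.001,  0.001,  0.001,  0.   ,  0.   , -0.001, -0.001]), 'joint_efforts': array([-0.0000e+00, -5.4870e+01,  1.5470e+00, -1.9812e+01,  9.0000e-03,
        9.0000e-03,  0.0000e+00]), 'ee_pos': array([222.152, 689.292, 255.134]), 'tcp_rot': array([-3.139,  0.   ,  2.83 ]), 'ft_force': array([0.049, 1.28 , 0.291]), 'moment': array([ 0.006, -0.027, -0.02 ]), 'grip_force': np.float64(0.0), 'width': np.float64(1.0)}
side [487. 784. 485.] 383.0
blade [([542.0, 88.0, 34.0], 0.52, [261.0, 212.0]), ([760.0, -40.0, 49.0], 0.46, [177.0, 175.0])]
blade_edge [([538.0, 95.0, 33.0], 0.82, [262.0, 214.0])]
blade_notch [([540.0, 92.0, 33.0], 0.79, [262.0, 213.0])]
rest [([544.0, 89.0, 34.0], 0.64, [260.0, 212.0]), ([547.0, 100.0, 11.0], 0.57, [258.0, 223.0])]
holder [([568.0, -154.0, 11.0], 0.75, [258.0, 171.0])]
seat [([570.0, -151.0, 14.0], 0.7, [257.0, 170.0]), ([539.0, 95.0, 34.0], 0.34, [262.0, 213.0])]
pin_slot [([566.0, -148.0, 16.0], 0.82, [259.0, 170.0])]
clamp_knob [([590.0, -153
[... 534 characters left out ...]
0.0, 209.0])]
rest []
holder [([560.0, -155.0, 40.0], 0.93, [367.0, 198.0]), ([407.0, 37.0, 18.0], 0.35, [268.0, 281.0])]
seat [([561.0, -160.0, 42.0], 0.67, [370.0, 197.0])]
pin_slot [([563.0, -161.0, 48.0], 0.98, [371.0, 195.0])]
clamp_knob [([590.0, -161.0, 88.0], 0.71, [376.0, 177.0])]
clamp_hinge [([560.0, -157.0, 39.0], 0.66, [368.0, 198.0])]
stops [([561.0, -159.0, 41.0], 0.68, [370.0, 197.0]), ([542.0, 92.0, 36.0], 0.64, [237.0, 209.0])]
lens [([753.0, -42.0, 57.0], 0.7, [305.0, 99.0]), ([561.0, -154.0, 43.0], 0.47, [367.0, 197.0])]
driver [([408.0, 35.0, 22.0], 0.89, [269.0, 281.0])]
solvent [([618.0, 354.0, 61.0], 0.67, [97.0, 169.0]), ([561.0, -160.0, 50.0], 0.54, [371.0, 196.0])]
```

Run:
```python
import cv2,numpy as np
t=cv2.imread("pics/top0.png");s=cv2.imread("pics/side0.png")
a=cv2.resize(t[175:245,200:280],(400,350),interpolation=cv2.INTER_CUBIC)
b=cv2.resize(t[155:225,330:410],(400,350),interpolation=cv2.INTER_CUBIC)
c=cv2.resize(s[190:240,220:300],(400,250),interpolation=cv2.INTER_CUBIC)
d=cv2.resize(s[135:185,220:300],(400,250),interpolation=cv2.INTER_CUBIC)
cv2.imwrite("pics/z0.png",np.vstack([np.hstack([a,b]),np.hstack([c,d])]))
```

```text
(no output)
```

View pics/z0.png

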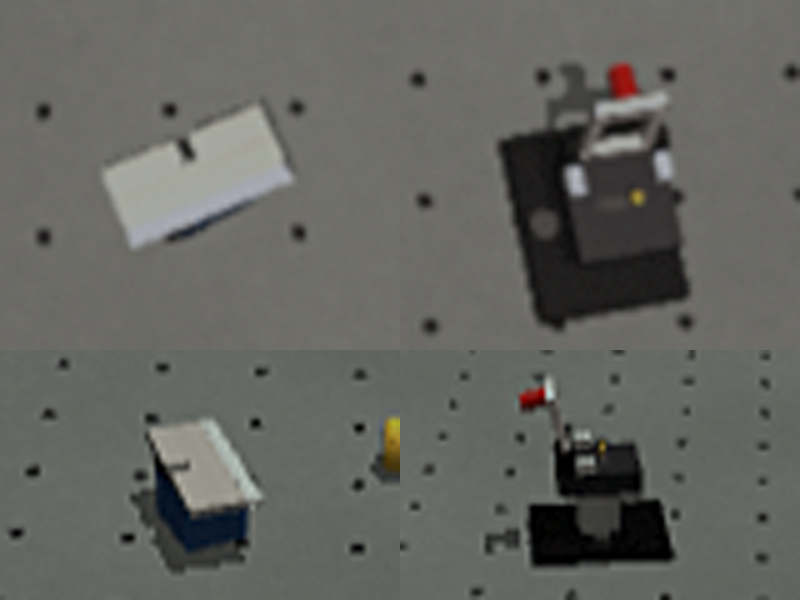

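View pics/top0.png

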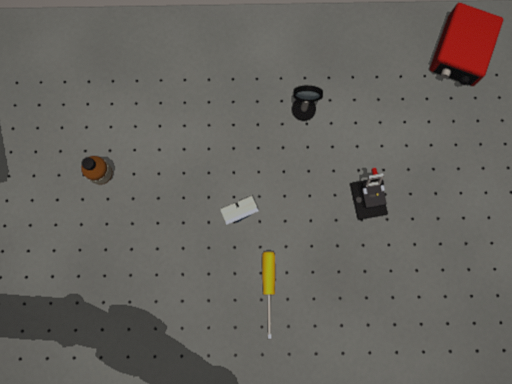

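The top view shows the blade at about (239,210) with its notch to the back. The holder is at about (371,197), with the clamp open and the pin at about (377,194), right of the seat's middle.

Run:
```python
from h import *
c=bot.capture("top"); f=c["frame"]; g=cv2.cvtColor(f,cv2.COLOR_BGR2GRAY)
def L(p,x0,y0): return ((p[0]+.5)/5-.5+x0,(p[1]+.5)/5-.5+y0)
m=np.zeros_like(g);m[175:245,200:280]=(g[175:245,200:280]>140)*255
cs=max(cv2.findContours(m,0,1)[0],key=len);r=cv2.minAreaRect(cs);print(r)
A=[L(p,200,175) for p in[(102,170),(262,100),(293,180),(132,249)]]
W=np.array([ray(c,p,34) for p in A]);print(W.round(1),"centre",W.mean(0),ray(c,r[0],34))
print([np.linalg.norm(W[i]-W[(i+1)%4]).round(1) for i in range(4)])
y=(W[0]-W[1])+(W[3]-W[2]);print("blade yaw",np.arctan2(-y[0],y[1]))
q=cv2.boxPoints(r);Wr=np.array([ray(c,p,34) for p in q]);print(Wr.round(1))
x0,y0=250,155
def w(p,z): return ray(c,L(p,x0,y0),z)
x0=330-80
for n,p,z in[("stopL",(576,180),56),("stopR",(664,165),56),("pin",(638,197),56),("sfl",(582,262),50),("sfr",(680,245),50),("f1",(500,142),10),("f2",(540,325),10),("f3",(690,295),10),("knob",(622,80),90)]:
    print(n,w(p,z).round(1))
a=w((582,262),50);b=w((680,245),50);d=a-b;print("holder yaw seat",np.arctan2(-d[0],d[1]),np.linalg.norm(d))
a=w((540,325),10);b=w((690,295),10);d=a-b;y1=np.arctan2(-d[0],d[1]);print("foot",y1,np.linalg.norm(d))
d=w((500,142),10)-a;print("footx",np.arctan2(d[1],d[0]),np.linalg.norm(d))
m=(w((500,142),10)+b)/2;print("foot centre",m,"origin",m-13*np.array([np.cos(y1),np.sin(y1),0]))
```

```text
((238.80052185058594, 209.89212036132812), (16.22319221496582, 34.43000793457031), 67.06790161132812)
[[544.4 125.1  34. ]
 [570.5  63.8  34. ]
 [539.3  52.5  34. ]
 [513.9 113.8  34. ]] centre [542.03072587  88.78157291  34.        ] [541.29222376  89.3300467   34.        ]
[np.float64(66.6), np.float64(33.2), np.float64(66.4), np.float64(32.5)]
blade yaw 0.39833886080933517
[[543.3 125.5  34. ]
 [568.4  64.8  34. ]
 [539.2  53.2  34. ]
 [514.5 113.6  34. ]]
stopL [ 570.3 -147.2   56. ]
stopR [ 575.5 -180.5   56. ]
pin [ 563.5 -169.9   56. ]
sfl [ 540.2 -148.9   50. ]
sfr [ 546.1 -186.    50. ]
f1 [ 595.5 -129.    10. ]
f2 [ 522.5 -140.5   10. ]
f3 [ 533.3 -199.6   10. ]
knob [ 600.1 -158.2   90. ]
holder yaw seat 0.15672095533899924 37.52483874777206
foot 0.1814657799096104 60.04620267748566
footx 0.15618468178109332 73.9389594675995
foot centre [ 564.42581788 -164.28609044   10.        ] origin [ 551.63927504 -166.63221967   10.        ]
```

```bash
cat >> h.py <<'E'
BL=np.array([541.7,89.0]);BY=0.397
HO=np.array([551.9,-166.3]);HY=0.16
def fr(o,yaw,x,y): return np.array(o)+np.array([x*np.cos(yaw)-y*np.sin(yaw),x*np.sin(yaw)+y*np.cos(yaw)])
def go(xy,z,yaw):
    "tool y along +y of frame at yaw, pointing down"
    s=bot.sense();R0=Ro.from_euler("xyz",s["tcp_rot"])
    R1=Ro.from_euler("xyz",[np.pi,0,yaw+np.pi])
    d=R0.inv().apply(np.array([*xy,z])-s["ee_pos"])/10
    print("cm",d.round(2),"deg",(R0.inv()*R1).as_rotvec(degrees=True).round(2),"pos",s["ee_pos"].round(1),"F",s["ft_force"].round(2),"w",round(s["width"],3),"t",s["time"].round(2))
E
python3 -c "
from h import *
go(fr(BL,BY,4.2,0),110,BY)"
```

```text
Traceback (most recent call last):
  File "h.py", line 17, in go
    print("cm",d.round(2),"deg",(R0.inv()*R1).as_rotvec(degrees=True).round(2),"pos",s["ee_pos"].round(1),"F",s["ft_force"].round(2),"w",round(s["width"],3),"t",s["time"].round(2))
                                                                                                                                                                 ^^^^^^^^^^^^^^^
AttributeError: 'float' object has no attribute 'round'
```

```bash
sed -i 's/s\["time"\].round(2)/round(s["time"],2)/' h.py
python3 -c "
from h import *
go(fr(BL,BY,4.2,0),110,BY)"
```

```text
cm [-49.15 -47.14  14.63] deg [ -0.    -0.   -40.61] pos [222.4 690.1 256.3] F [0.03 0.14 0.17] w 1.002 t 1.45
```

{"api": "jog_arm", "payload": {
  "motion": "1 -2 -1.9 0 0 0 -5; 1 -4.5 -4.3 0 0 0 -10; 1 -7.4 -7.1 0 0 0 -15; 1 -10.3 -9.9 0 0 0 -20; 1 -13.2 -12.7 0 0 0 -25; 1 -16.1 -15.5 0 0 0 -30; 1 -19 -18.2 0 0 0 -35; 1 -21.9 -21 0 0 0 -40.6"
}}

```text
time: 2.12
ee_pos: [367.2, 421.5, 256.6]
tcp_rot: [3.141, 0.001, -2.74]
ft_force: [1.6, 0.1, -0.5]
width: 1.004
grip_force: 0.0
```

```bash
python3 -c "
from h import *
go(fr(BL,BY,4.2,0),110,BY)"
```

```text
cm [ -3.47 -37.43  14.65] deg [0.01 0.05 0.26] pos [367.2 421.5 256.6] F [ 1.63  0.08 -0.52] w 1.004 t 2.12
```

{"api": "jog_arm", "payload": {
  "motion": "1 -0.4 -4 0.5 0 0 0; 1 -0.8 -8 2.5 0 0 0; 1 -1.2 -12 4.5 0 0 0; 1 -1.7 -16 6.5 0 0 0; 1 -2.2 -20 8.5 0 0 0; 1 -2.7 -24 10.5 0 0 0; 1 -3 -28 12.5 0 0 0; 1 -3.2 -31 13.5 0 0 0"
}}

```text
time: 2.78
ee_pos: [512.5, 156.2, 123.9]
tcp_rot: [3.141, 0.0, -2.744]
ft_force: [1.0, -0.3, 0.2]
width: 0.995
grip_force: 0.0
```

{"api": "jog_arm", "payload": {
  "motion": "1 0 -2 0.5 0 0 0; 1 0 -3.5 1 0 0 0; 1 0 -3.5 1 0 0 0; 1 0 -3.5 1 0 0 0; 1 0 -3.5 1 0 0 0"
}}

```text
time: 3.2
ee_pos: [525.2, 126.7, 115.2]
tcp_rot: [3.141, 0.001, -2.743]
ft_force: [0.9, -0.4, 0.0]
width: 0.999
grip_force: 0.0
```

Run:
```python
from h import *
go(fr(BL,BY,4.2,0),110,BY)
t=bot.capture("top");s=bot.capture("side")
go(fr(BL,BY,4.2,0),110,BY)
p=pix(s,[541,89,60]).astype(int);b=s["frame"][p[1]-60:p[1]+40,p[0]-50:p[0]+50]
q=pix(t,[541,89,60]).astype(int);a=t["frame"][q[1]-50:q[1]+50,q[0]-50:q[0]+50]
print(p,q);cv2.imwrite("pics/n1.png",np.hstack([cv2.resize(i,(400,400),interpolation=cv2.INTER_CUBIC) for i in(a,b)]))
```

```text
cm [-0.48 -4.12  0.52] deg [0.05 0.05 0.08] pos [525.2 126.7 115.2] F [ 0.94 -0.38  0.03] w 0.999 t 3.2
cm [-0.47 -4.18  0.53] deg [0.06 0.07 0.17] pos [525.  127.3 115.4] F [-1.33  0.4   0.64] w 0.997 t 3.3
[261 201] [238 207]
```

View pics/n1.png

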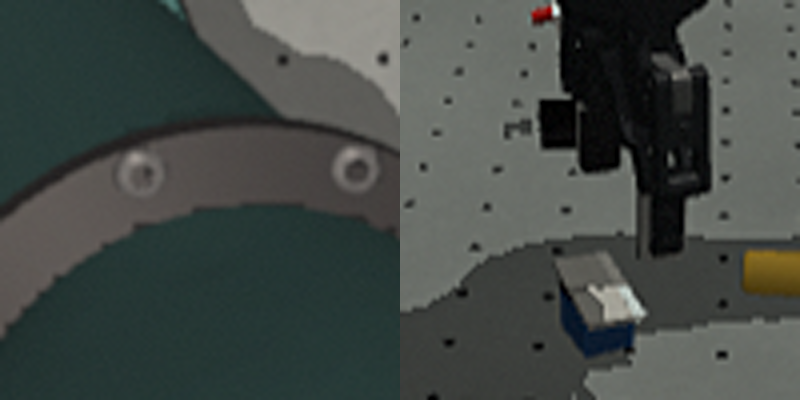

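The side view shows the open fingers above the blade and still to the +y side. I'll cross-check the blade's pose against the side camera.

{"api": "jog_arm", "payload": {
  "motion": "1 -0.3 -2.5 0.5 0 0 0; 1 -0.4 -4 2 0 0 0; 1 -0.4 -4 3.5 0 0 0; 1 -0.4 -4 3.5 0 0 0; 1 -0.4 -4 3.5 0 0 0"
}}

```text
time: 3.72
ee_pos: [543.6, 91.2, 79.7]
tcp_rot: [3.141, -0.001, -2.743]
ft_force: [0.6, -0.1, -0.4]
width: 0.999
grip_force: 0.0
```

Run:
```python
from h import *
c=bot.capture("side")
def L(p,x0,y0): return np.array(((p[0]+.5)/5-.5+x0,(p[1]+.5)/5-.5+y0))
obs=[L((x,y-350),220,190) for x,y in[(147,427),(262,500),(190,513),(212,420)]]
W=np.array([ray(c,p,34) for p in obs]);print(W.round(1))
for n,x,y in[("back+ ",16,33),("front-",-16,-33),("front+",-16,33),("back-",16,-33)]:print(n,fr(BL,BY,x,y).round(1))
g=cv2.imread("pics/side0.png")
for n,p,X in[("pin",(603-400,445-350),(11,-5.4,56)),("knob",(523-400,400-350),(59,0,79)),("seat front-left",(640-400,458-350),(-9,-19.5,50))]:
    print(n,L(p,220,135).round(1),pix(c,[*fr(HO,HY,*X[:2]),X[2]]).round(1))
for n,X in[("foot fl",(-24.5,30,10)),("foot bl",(50.5,30,10)),("seat fl",(-9,19.5,50)),("seat fr",(-9,-19.5,50)),("stopL",(16,14,56)),("stopR",(16,-14,56))]:
    p=pix(c,[*fr(HO,HY,*X[:2]),X[2]]);print(n,((p-[220,135])*5+[400,350]).round(0))
go(fr(BL,BY,4.2,0),36,BY)
p=pix(c,[541,89,60]).astype(int);b=c["frame"][p[1]-60:p[1]+40,p[0]-60:p[0]+60]
for x,y in((-16,33),(16,33),(16,-33),(-16,-33)):
  u=pix(c,[*fr(BL,BY,x,y),34]);cv2.drawMarker(b,tuple((u-[p[0]-60,p[1]-60]).round().astype(int)),(0,255,0),markerSize=3)
cv2.imwrite("pics/n2.png",cv2.resize(b,(720,600),interpolation=cv2.INTER_NEAREST))
```

```text
[[570.   63.   34. ]
 [515.8 116.9  34. ]
 [545.1 128.8  34. ]
 [541.5  54.8  34. ]]
back+  [543.7 125.6]
front- [539.7  52.4]
front+ [514.2 113.2]
back- [569.2  64.8]
pin [260.2 153.6] [260.1 153.2]
knob [244.2 144.6] [242.4 146.8]
seat front-left [267.6 156.2] [266.9 152.9]
foot fl [671. 543.]
foot bl [533. 549.]
seat fl [641. 469.]
seat fr [634. 439.]
stopL [594. 456.]
stopR [590. 435.]
cm [-0.11 -0.14  4.42] deg [0.05 0.01 0.14] pos [544.   91.5  80.2] F [ 0.15 -0.08  0.01] w 1.003 t 3.77
```

View pics/n2.png

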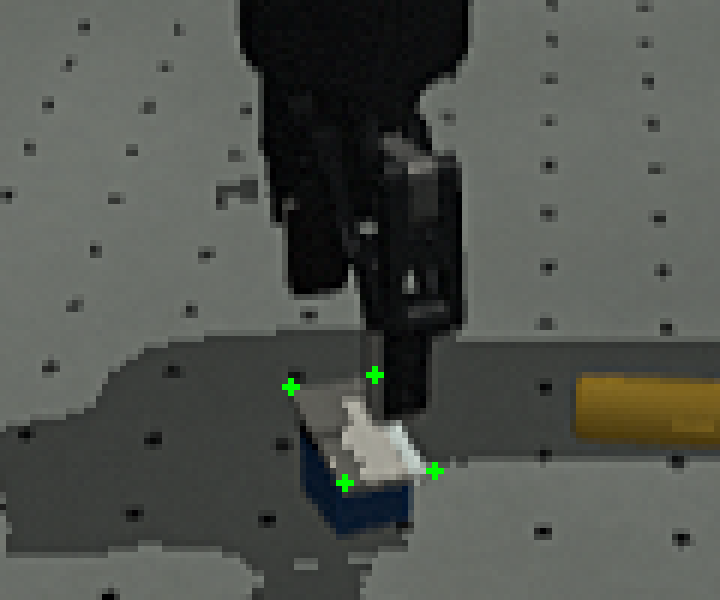

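Run:
```python
from h import *
s=bot.sense();c=bot.capture("side");R=Ro.from_euler("xyz",s["tcp_rot"])
p=pix(c,[541,89,60]).astype(int)
P=lambda X:((pix(c,X)-[p[0]-60,p[1]-60]+.5)*6).round(0)
for sgn in(1,-1):
  for x in(-11,11):
    for y in(42.5,57): 
      for z in(12,25): print(sgn,x,y,z,P(s["ee_pos"]+R.apply([x,sgn*y,z])))
g=c["frame"][p[1]+2:p[1]+8,p[0]-2:p[0]+16].max(2);print(g)
```

```text
1 -11 42.5 12 [363. 417.]
1 -11 42.5 25 [363. 449.]
1 -11 57 12 [377. 440.]
1 -11 57 25 [377. 472.]
1 11 42.5 12 [424. 406.]
1 11 42.5 25 [424. 438.]
1 11 57 12 [439. 428.]
1 11 57 25 [438. 461.]
-1 -11 42.5 12 [289. 299.]
-1 -11 42.5 25 [290. 329.]
-1 -11 57 12 [278. 280.]
-1 -11 57 25 [279. 311.]
-1 11 42.5 12 [346. 289.]
-1 11 42.5 25 [347. 320.]
-1 11 57 12 [334. 271.]
-1 11 57 25 [335. 301.]
[[ 61  76  45  51  63  34   8  11  15  18  13  12   8  59  66  64  64  63]
 [ 78 100  61  51  63  36  12  12  13  12  12  14   5  59  67  63  62  63]
 [ 92 105  65  51  63  36   9  13  12  18  11   8   8  59  66  62  63  64]
 [ 87  91  53  48  64  35  10   9  14  19  16  14   6  58  65  62  63  63]
 [127 131  71  48  63  35   8   9  16  14  18   9   3  58  66  63  62  64]
 [176 180  94  45  61  34   7  10   8  10   8   6   0  62  63  63  64  65]]
```

{"api": "jog_arm", "payload": {
  "motion": "1 -0.25 -0.1 1 0 0 0; 1 -0.25 -0.1 2.5 0 0 0; 1 -0.25 -0.1 4 0 0 0; 1 -0.25 -0.1 4.6 0 0 0; 1 -0.25 -0.1 4.6 0 0 0; 1 -0.25 -0.1 4.6 0 0 0"
}}

```text
time: 4.32
ee_pos: [547.1, 90.1, 33.8]
tcp_rot: [3.141, -0.0, -2.744]
ft_force: [-0.9, 0.4, 0.1]
width: 0.995
grip_force: 0.0
```

Run:
```python
from h import *
go(fr(BL,BY,5.4,0.5),34,BY)
c=bot.capture("side");p=pix(c,[541,89,40]).astype(int);b=c["frame"][p[1]-25:p[1]+25,p[0]-30:p[0]+30]
cv2.imwrite("pics/n3.png",cv2.resize(b,(600,500),interpolation=cv2.INTER_CUBIC))
```

```text
cm [ 0.    0.16 -0.02] deg [ 0.01 -0.01  0.02] pos [547.1  90.1  33.8] F [-0.89  0.37  0.07] w 0.995 t 4.32
```

View pics/n3.png

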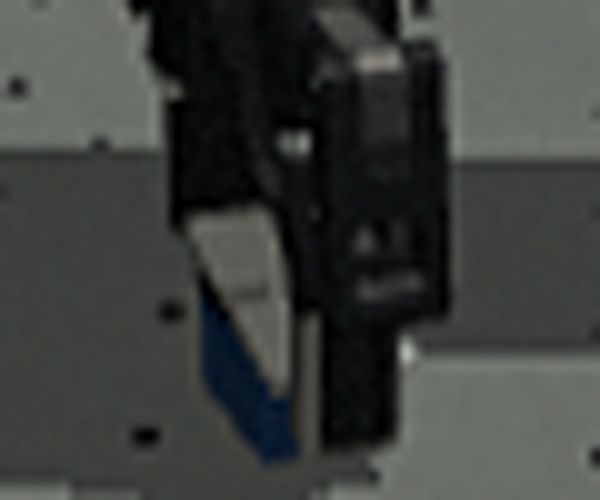

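{"api": "jog_arm", "payload": {
  "motion": "0.7 0 0.15 0 0 0 0; 0.6 0 0.15 0 0 0 0; 0.5 0 0.15 0 0 0 0; 0.4 0 0.15 0 0 0 0; 0.3 0 0.15 0 0 0 0; 0.3 0 0.15 0 0 0 0; 0.3 0 0.15 0 0 0 0; 0.3 0 0.15 0 0 0 0",
  "squeeze": 40
}}

```text
time: 5.03
ee_pos: [547.0, 91.5, 34.9]
tcp_rot: [-3.142, 0.001, -2.745]
ft_force: [-1.4, -0.2, 5.1]
width: 0.762
grip_force: 42.8
```

{"api": "jog_arm", "payload": {
  "motion": "0.3 0 0 -0.2 0 0 0; 0.3 0 0 -0.8 0 0 0; 0.3 0 0 -2 0 0 0; 0.3 0 0 -4 0 0 0; 0.3 0 0 -6 0 0 0; 0.3 0 0 -7 0 0 0; 0.3 0 0 -7 0 0 0; 0.3 0 0 -7 0 0 0"
}}

```text
time: 5.7
ee_pos: [546.9, 91.1, 104.5]
tcp_rot: [-3.141, 0.002, -2.745]
ft_force: [0.2, -0.3, -0.9]
width: 0.754
grip_force: 44.4
```

Run:
```python
from h import *
go(fr(HO,HY,-20,0),110,HY)
c=bot.capture("side");p=pix(c,[541,89,100]).astype(int);b=c["frame"][p[1]-25:p[1]+25,p[0]-30:p[0]+30]
cv2.imwrite("pics/n4.png",cv2.resize(b,(600,500),interpolation=cv2.INTER_CUBIC))
```

```text
cm [ 11.43 -23.47  -0.56] deg [-1.000e-02  1.000e-01  1.356e+01] pos [546.9  91.1 104.5] F [ 0.24 -0.27 -0.85] w 0.754 t 5.7
```

View pics/n4.png

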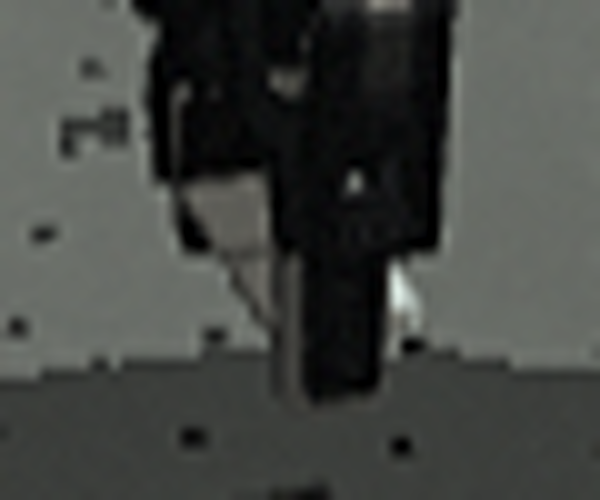

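{"api": "jog_arm", "payload": {
  "motion": "0.3 1 -2 -0.5 0 0 2; 0.3 2.5 -5 -0.5 0 0 4; 0.3 4 -8.5 -0.5 0 0 6; 0.3 5.7 -12 -0.5 0 0 8; 0.3 7.4 -15.5 -0.5 0 0 10; 0.3 9 -19 -0.5 0 0 12; 0.3 10.5 -22 -0.5 0 0 13.5; 0.3 11.3 -23.5 -0.5 0 0 13.5"
}}

```text
time: 6.42
ee_pos: [531.3, -175.1, 107.5]
tcp_rot: [-3.139, -0.003, -2.988]
ft_force: [-1.3, 0.7, 0.3]
width: 0.759
grip_force: 44.4
```

{"api": "jog_arm", "payload": {
  "motion": "0.3 0 0 0.5 0 0 0; 0.3 0 0 1 0 0 0; 0.3 0 0 1 0 0 0; 0.3 0 0 1 0 0 0"
}}

```text
time: 6.75
ee_pos: [532.8, -166.9, 97.7]
tcp_rot: [3.139, -0.002, -2.977]
ft_force: [1.0, -0.7, -1.1]
width: 0.756
grip_force: 44.4
```

Run:
```python
from h import *
go(fr(HO,HY,-20,-5.4),80,HY)
s=bot.sense();c=bot.capture("side");t=bot.capture("top")
u=pix(c,[*fr(HO,HY,0,0),60]).astype(int);a=c["frame"][u[1]-40:u[1]+35,u[0]-40:u[0]+40]
v=pix(t,[*fr(HO,HY,0,0),60]).astype(int);b=t["frame"][v[1]-40:v[1]+35,v[0]-40:v[0]+40]
print(u,v)
cv2.imwrite("pics/n5.png",np.hstack([cv2.resize(i,(400,375),interpolation=cv2.INTER_CUBIC) for i in(a,b)]))
```

```text
cm [ 0.1  -0.79  1.77] deg [ 0.12 -0.1   0.25] pos [ 532.8 -166.9   97.7] F [ 1.04 -0.72 -1.09] w 0.756 t 6.75
[264 152] [376 199]
```

View pics/n5.png

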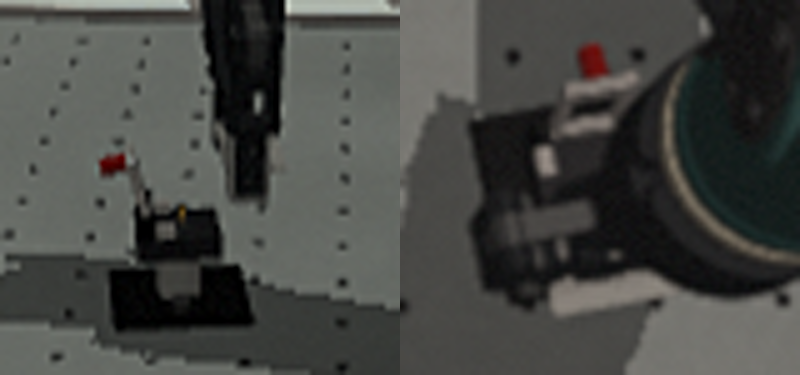

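Run:
```python
from h import *
s=bot.sense();t=bot.capture("top");yaw=s["tcp_rot"][2]+np.pi
for p in[(153,315),(150,283),(240,297)]:
    uv=((p[0]+.5)/5-.5+336,(p[1]+.5)/5-.5+159)
    w=ray(t,uv,95.5)[:2]-s["ee_pos"][:2]
    print("blade rel tool",(w@[np.cos(yaw),np.sin(yaw)]).round(1),(w@[-np.sin(yaw),np.cos(yaw)]).round(1))
f=cv2.resize(t["frame"][210:226,360:392],None,fx=1,fy=1);print(f.max(2))
```

```text
blade rel tool -21.6 34.2
blade rel tool -10.3 32.7
blade rel tool -20.9 2.5
[[ 37  30  32  61  57  38  27  31  71  51  24  19  21  28  30  26  25  27
   52  59  38  17  20  18  17  17  16  17  20  16  16  19]
 [ 31  29  27  47  49  36  24  25  24  22  22  23  23  24  21  25  23  21
   23  26  21  22  22  21  19  18  17  16  18  21  18  19]
 [ 28  24  16  31  34  29  21  19  21  19  19  24  21  21  19  23  19  20
   21  18  22  28  50  46  51  53  38  19  12  12  17  19]
 [ 23  22  18  21  23  22  21  17  20  27  23  20  19  23  20  22  22  20
   28  47  54  82  97  95  99  99  82  55  30  11  15  16]
 [ 20  20  21  21  20  21  21  29  51  82  69  40  30  35  39  50  54  56
   80  96 102 120 126 127 128 129 123 108  76  44  23  14]
 [ 31  37  33  29  29  28  53  82  99 119 109  92  88  91  92  98 102 104
  119 129 129 131 132 132 135 135 138 137 120 103  76  43]
 [ 40  51  46  42  35  41  91 119 123 123 120 123 126 129 130 130 132 134
  134 134 135 135 134 134 134 136 135 136 137 138 120 104]
 [ 35  46  46  43  30  42 105 128 128 127 124 130 133 136 136 134 136 136
  135 135 135 135 
[... 405 characters left out ...]
2  71  62  63  62  95 115 119 116]
 [ 67  56  60  70  73  73  89 116 122 115 106  96  92  85  75  73  70  71
   71  71  72  71  72  73  72  75  99 102 114 118 117 116]
 [ 73  74  73  73  75  71  74  87  87  77  71  71  70  70  70  69  70  72
   72  73  72  73  73  72  74  93 116 121 119 118 118 117]
 [ 73  74  74  73  73  75  73  72  72  71  70  70  70  71  71  73  72  71
   74  73  73  73  73  73  75 109 122 119 119 118 118 118]
 [ 74  74  73  73  76  74  74  73  72  72  72  73  72  72  74  73  73  73
   73  74  75  74  73  72  75 109 120 118 118 117 118 117]
 [ 74  73  75  74  74  74  73  73  73  74  72  72  73  73  75  74  73  73
   73  73  74  74  73  73  92 114 119 118 117 117 117 117]]
```

{"api": "jog_arm", "payload": {
  "motion": "0.3 -0.5 -0.4 0.5 0 0 0.2; 0.3 -1 -0.8 1.2 0 0 0.2; 0.3 -1.4 -0.8 2 0 0 0.2; 0.3 -1.4 -0.8 2.6 0 0 0.2; 0.3 -1.4 -0.8 2.8 0 0 0.2; 0.3 -1.4 -0.8 2.8 0 0 0.2; 0.3 -1.4 -0.8 2.8 0 0 0.2"
}}

```text
time: 7.48
ee_pos: [547.7, -174.8, 70.4]
tcp_rot: [3.141, -0.001, -2.984]
ft_force: [-1.2, 0.3, -0.9]
width: 0.754
grip_force: 44.4
```

Run:
```python
from h import *
go(fr(HO,HY,-4.9,-5.4),58,HY)
c=bot.capture("side")
go(fr(HO,HY,-4.9,-5.4),58,HY)
u=pix(c,[*fr(HO,HY,0,0),60]).astype(int);a=c["frame"][u[1]-30:u[1]+30,u[0]-40:u[0]+40]
cv2.imwrite("pics/n6.png",cv2.resize(a,(800,600),interpolation=cv2.INTER_CUBIC))
```

```text
cm [-0.06  0.23  1.24] deg [ 0.02 -0.06 -0.13] pos [ 547.7 -174.8   70.4] F [-1.25  0.3  -0.88] w 0.754 t 7.48
cm [-0.04  0.24  1.27] deg [ 0.01 -0.03 -0.13] pos [ 548.  -174.9   70.7] F [ 0.2   0.83 -1.01] w 0.754 t 7.53
```

View pics/n6.png

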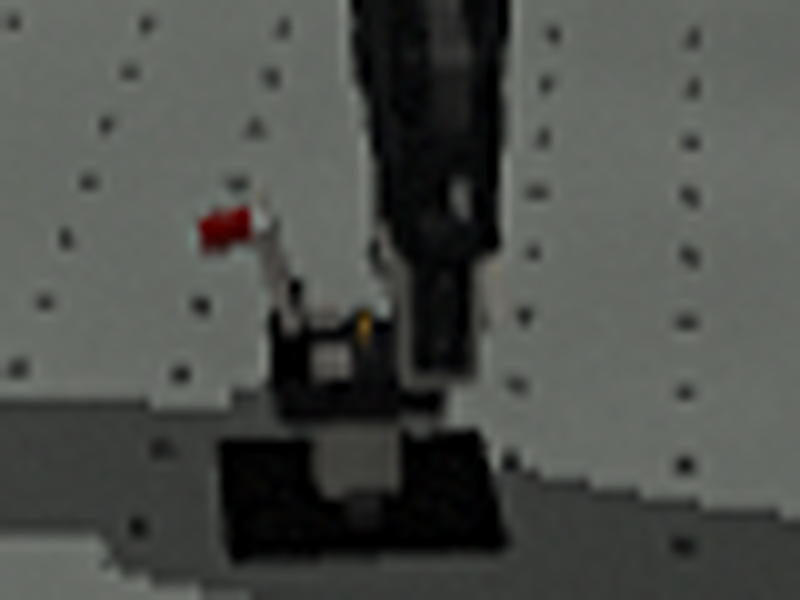

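The view shows the blade ahead of the pin (363,327) and clear of it, so I'll lower it gently.

{"api": "jog_arm", "payload": {
  "motion": "0.3 0 0.2 0.4 0 0 0; 0.3 0 0.2 0.8 0 0 0; 0.3 0 0.24 1.2 0 0 0; 0.3 0 0.24 1.35 0 0 0; 0.3 0 0.24 1.4 0 0 0; 0.3 0 0.24 1.4 0 0 0; 0.3 0 0.24 1.4 0 0 0"
}}

```text
time: 8.12
ee_pos: [547.9, -172.6, 56.8]
tcp_rot: [-3.142, 0.0, -2.984]
ft_force: [-0.2, 0.3, -0.4]
width: 0.755
grip_force: 44.4
```

{"api": "jog_arm", "payload": {
  "motion": "0.3 0 0 0.05 0 0 0; 0.3 0 0 0.05 0 0 0; 0.3 0 0 0.05 0 0 0"
}}

```text
time: 8.37
ee_pos: [547.9, -172.6, 56.4]
tcp_rot: [-3.141, 0.0, -2.984]
ft_force: [0.0, -0.2, -0.6]
width: 0.757
grip_force: 44.4
```

{"api": "jog_arm", "payload": {
  "motion": "0.3 0 0 0.05 0 0 0; 0.3 0 0 0.05 0 0 0; 0.3 0 0 0.05 0 0 0"
}}

```text
time: 8.62
ee_pos: [547.9, -172.5, 55.8]
tcp_rot: [-3.142, 0.0, -2.984]
ft_force: [0.3, 0.3, -0.8]
width: 0.759
grip_force: 44.4
```

{"api": "jog_arm", "payload": {
  "motion": "0.3 0 0 0.05 0 0 0; 0.3 0 0 0.05 0 0 0; 0.3 0 0 0.05 0 0 0"
}}

```text
time: 8.87
ee_pos: [547.8, -172.5, 55.2]
tcp_rot: [3.142, -0.0, -2.984]
ft_force: [-0.2, -0.5, -0.3]
width: 0.758
grip_force: 44.4
```

{"api": "jog_arm", "payload": {
  "motion": "0.3 0 0 0.04 0 0 0; 0.3 0 0 0.04 0 0 0; 0.3 0 0 0.04 0 0 0"
}}

```text
time: 9.12
ee_pos: [547.9, -172.6, 54.9]
tcp_rot: [-3.142, 0.0, -2.984]
ft_force: [-0.3, -0.2, 1.1]
width: 0.754
grip_force: 44.4
```

{"api": "jog_arm", "payload": {
  "motion": "0.3 0 0 0.03 0 0 0; 0.3 0 0 0.03 0 0 0; 0.3 0 0 0.03 0 0 0"
}}

```text
time: 9.37
ee_pos: [547.9, -172.6, 54.9]
tcp_rot: [-3.141, 0.0, -2.984]
ft_force: [-0.7, 0.2, 4.3]
width: 0.758
grip_force: 44.7
```

{"api": "jog_arm", "payload": {
  "motion": "0.3 0 0 -0.02 0 0 0; 0.3 -0.05 0 -0.02 0 0 0; 0.3 -0.1 0 -0.02 0 0 0; 0.3 -0.15 0 -0.02 0 0 0; 0.3 -0.2 0 -0.02 0 0 0; 0.3 -0.2 0 -0.02 0 0 0"
}}

```text
time: 9.87
ee_pos: [548.7, -172.5, 54.9]
tcp_rot: [3.141, -0.002, -2.984]
ft_force: [-3.2, -0.3, 6.3]
width: 0.759
grip_force: 44.8
```

{"api": "jog_arm", "payload": {
  "motion": "0.3 -0.03 0 0 0 0 0; 0.3 -0.06 0 0 0 0 0; 0.3 -0.1 0 0 0 0 0; 0.3 -0.1 0 0 0 0 0"
}}

```text
time: 10.2
ee_pos: [549.6, -172.4, 54.9]
tcp_rot: [3.141, -0.002, -2.984]
ft_force: [-2.9, -0.4, 5.9]
width: 0.757
grip_force: 44.8
```

{"api": "jog_arm", "payload": {
  "motion": "0.3 -0.03 0 0 0 0 0; 0.3 -0.05 0 0 0 0 0; 0.3 -0.05 0 0 0 0 0"
}}

```text
time: 10.45
ee_pos: [550.1, -172.4, 54.9]
tcp_rot: [3.141, -0.002, -2.984]
ft_force: [-2.3, -1.3, 5.0]
width: 0.757
grip_force: 44.9
```

{"api": "jog_arm", "payload": {
  "motion": "0.3 0 0 -0.03 0 0 0; 0.3 -0.05 0 -0.03 0 0 0; 0.3 -0.1 0 -0.03 0 0 0; 0.3 -0.1 0 -0.03 0 0 0; 0.3 -0.1 0 -0.03 0 0 0"
}}

```text
time: 10.87
ee_pos: [552.5, -171.8, 54.9]
tcp_rot: [-3.142, 0.0, -2.984]
ft_force: [0.5, -0.6, 0.7]
width: 0.757
grip_force: 44.5
```

{"api": "jog_arm", "payload": {
  "motion": "0.3 -0.05 0 0 0 0 0; 0.3 -0.1 0 0 0 0 0; 0.3 -0.1 0 0 0 0 0; 0.3 -0.1 0 0 0 0 0"
}}

```text
time: 11.2
ee_pos: [553.6, -171.5, 55.0]
tcp_rot: [3.142, 0.001, -2.984]
ft_force: [1.2, 0.2, 0.2]
width: 0.758
grip_force: 44.4
```

Run:
```python
from h import *
go(fr(HO,HY,5.1,-5.4),54.9,HY)
s=bot.sense();d=s["ee_pos"][:2]-HO
print("holder frame",d@[np.cos(HY),np.sin(HY)],d@[-np.sin(HY),np.cos(HY)],s["moment"])
```

```text
cm [-0.42  0.01  0.01] deg [ 0.    0.03 -0.11] pos [ 553.6 -171.5   55. ] F [1.22 0.21 0.18] w 0.758 t 11.2
holder frame 0.8719460177645943 -5.443909390796863 [0.03116796 0.02811543 0.00797041]
```

{"api": "jog_arm", "payload": {
  "motion": "0.3 -0.05 0 0 0 0 0; 0.3 -0.1 0 0 0 0 0; 0.3 -0.15 0 0 0 0 0; 0.3 -0.2 0 0 0 0 0; 0.3 -0.2 0 0 0 0 0; 0.3 -0.2 0 0 0 0 0"
}}

```text
time: 11.7
ee_pos: [555.3, -171.4, 55.1]
tcp_rot: [-3.142, 0.0, -2.984]
ft_force: [-0.9, -0.1, -0.5]
width: 0.757
grip_force: 44.4
```

{"api": "jog_arm", "payload": {
  "motion": "0.3 -0.05 0 0 0 0 0; 0.3 -0.1 0 0 0 0 0; 0.3 -0.1 0 0 0 0 0; 0.3 -0.1 0 0 0 0 0"
}}

```text
time: 12.03
ee_pos: [556.3, -171.2, 55.1]
tcp_rot: [-3.142, 0.0, -2.984]
ft_force: [0.0, -0.0, -0.8]
width: 0.754
grip_force: 44.4
```

{"api": "jog_arm", "payload": {
  "motion": "0.3 -0.03 0 0 0 0 0; 0.3 -0.06 0 0 0 0 0; 0.3 -0.06 0 0 0 0 0; 0.3 -0.06 0 0 0 0 0"
}}

```text
time: 12.37
ee_pos: [556.9, -171.1, 55.1]
tcp_rot: [3.142, 0.0, -2.984]
ft_force: [0.5, -0.3, -1.4]
width: 0.755
grip_force: 44.4
```

{"api": "jog_arm", "payload": {
  "motion": "0.3 -0.03 0 0 0 0 0; 0.3 -0.05 0 0 0 0 0; 0.3 -0.05 0 0 0 0 0; 0.3 -0.05 0 0 0 0 0"
}}

```text
time: 12.7
ee_pos: [557.4, -171.0, 55.1]
tcp_rot: [-3.142, 0.0, -2.984]
ft_force: [0.3, 0.5, 0.3]
width: 0.759
grip_force: 44.4
```

{"api": "jog_arm", "payload": {
  "motion": "0.3 -0.03 0 0 0 0 0; 0.3 -0.05 0 0 0 0 0; 0.3 -0.05 0 0 0 0 0; 0.3 -0.05 0 0 0 0 0"
}}

```text
time: 13.03
ee_pos: [557.9, -170.9, 55.1]
tcp_rot: [-3.142, 0.0, -2.984]
ft_force: [0.1, -0.4, -0.7]
width: 0.756
grip_force: 44.4
```

{"api": "jog_arm", "payload": {
  "motion": "0.3 -0.03 0 0 0 0 0; 0.3 -0.05 0 0 0 0 0; 0.3 -0.05 0 0 0 0 0; 0.3 -0.05 0 0 0 0 0"
}}

```text
time: 13.37
ee_pos: [558.4, -170.9, 55.1]
tcp_rot: [-3.142, 0.0, -2.984]
ft_force: [0.5, 0.6, -0.5]
width: 0.755
grip_force: 44.4
```

{"api": "jog_arm", "payload": {
  "motion": "0.3 -0.03 0 0 0 0 0; 0.3 -0.05 0 0 0 0 0; 0.3 -0.05 0 0 0 0 0; 0.3 -0.05 0 0 0 0 0"
}}

```text
time: 13.7
ee_pos: [558.5, -170.8, 55.0]
tcp_rot: [3.141, -0.001, -2.984]
ft_force: [-0.4, 0.4, -0.6]
width: 0.756
grip_force: 44.4
```

{"api": "jog_arm", "payload": {
  "motion": "0.3 -0.03 0 0 0 0 0; 0.3 -0.04 0 0 0 0 0; 0.3 -0.04 0 0 0 0 0; 0.3 -0.04 0 0 0 0 0"
}}

```text
time: 14.03
ee_pos: [558.5, -170.8, 55.0]
tcp_rot: [3.141, -0.001, -2.984]
ft_force: [-2.2, -0.6, 0.3]
width: 0.755
grip_force: 44.5
```

{"api": "jog_arm", "payload": {
  "motion": "0.3 -0.03 0 0 0 0 0; 0.3 -0.04 0 0 0 0 0; 0.3 -0.04 0 0 0 0 0; 0.3 -0.04 0 0 0 0 0"
}}

```text
time: 14.37
ee_pos: [558.6, -170.9, 55.0]
tcp_rot: [3.141, -0.002, -2.984]
ft_force: [-3.7, -0.8, 0.7]
width: 0.76
grip_force: 44.5
```

{"api": "jog_arm", "payload": {
  "motion": "0.3 -0.03 0 0 0 0 0; 0.3 -0.05 0 0 0 0 0; 0.3 -0.05 0 0 0 0 0; 0.3 -0.05 0 0 0 0 0; 0.3 -0.05 0 0 0 0 0"
}}

```text
time: 14.78
ee_pos: [558.6, -170.8, 54.9]
tcp_rot: [3.141, -0.003, -2.984]
ft_force: [-5.2, -1.3, 2.8]
width: 0.756
grip_force: 44.6
```

```bash
cat >> h.py <<'E'
def rep():
    F=[];s0=None
    for i in range(6):
        s=bot.sense();F.append(np.r_[s["ft_force"],s["moment"],s["ee_pos"],s["tcp_rot"]]);bot.capture("side")
    m=np.mean(F[1:],0);d=m[6:8]-HO;X=np.array([np.cos(HY),np.sin(HY)]);Y=np.array([-X[1],X[0]])
    print("F holder",(m[:2]@X).round(2),(m[:2]@Y).round(2),m[2].round(2),"M",m[3:6].round(3),"tool in holder",(d@X).round(2),(d@Y).round(2),m[8].round(2),"yaw",(s["tcp_rot"][2]+np.pi).round(4),"t",round(s["time"],2))
E
python3 -c "
from h import *
rep()"
```

```text
F holder -5.06 0.07 2.58 M [-0.158  1.037  0.008] tool in holder 5.94 -5.53 54.95 yaw 0.1574 t 15.03
```

{"api": "jog_arm", "payload": {
  "motion": "0.5 0 0 0 0 0 0; 0.6 0 0 0 0 0 0; 0.8 0 0 0 0 0 0; 1 0 0 0 0 0 0; 1 0 0 0 0 0 0; 1 0 0 0 0 0 0; 1 0 0 0 0 0 0",
  "squeeze": 20
}}

```text
time: 15.67
ee_pos: [560.8, -170.5, 55.2]
tcp_rot: [-3.141, 0.001, -2.984]
ft_force: [0.6, -0.4, -0.6]
width: 1.001
grip_force: 0.0
```

```bash
python3 -c "
from h import *
rep();print(bot.sense()['width'])"
```

```text
F holder -0.2 -0.13 -0.19 M [ 0.004 -0.006 -0.006] tool in holder 7.64 -5.55 55.12 yaw 0.1577 t 15.92
0.998563329353019
```

{"api": "jog_arm", "payload": {
  "motion": "1 0 0 -0.5 0 0 0; 1 0 0 -2 0 0 0; 1 0 0 -5 0 0 0; 1 0 0 -9 0 0 0; 1 0 0 -11.5 0 0 0; 1 0 0 -11.5 0 0 0; 1 0 0 -11.5 0 0 0"
}}

```text
time: 16.55
ee_pos: [561.2, -171.0, 172.2]
tcp_rot: [-3.14, 0.004, -2.984]
ft_force: [-0.0, 0.3, 0.2]
width: 0.996
grip_force: 0.0
```

Run:
```python
from h import *
go(fr(HO,HY,90,0),170,HY)
c=bot.capture("side")
u=pix(c,[*fr(HO,HY,5,0),60]).astype(int);a=c["frame"][u[1]-22:u[1]+23,u[0]-30:u[0]+30]
print(u)
cv2.imwrite("pics/n7.png",cv2.resize(a,(800,600),interpolation=cv2.INTER_CUBIC))
for n,X in[("home edge+",(-16,27.6,52)),("home back+",(16,27.6,54)),("home back-",(16,-38.4,54)),("edge-",(-16,-38.4,52)),("knobtop th2",(59.3,0,78.7))]:
    print(n,((pix(c,[*fr(HO,HY,*X[:2]),X[2]])-u+[30,22])*13.33).round())
```

```text
cm [-8.15  0.63  0.25] deg [-0.1   0.23 -0.14] pos [ 561.2 -171.   172.2] F [-0.03  0.28  0.22] w 0.996 t 16.55
[262 152]
home edge+ [523. 391.]
home back+ [363. 388.]
home back- [338. 255.]
edge- [490. 258.]
knobtop th2 [137. 225.]
```

View pics/n7.png

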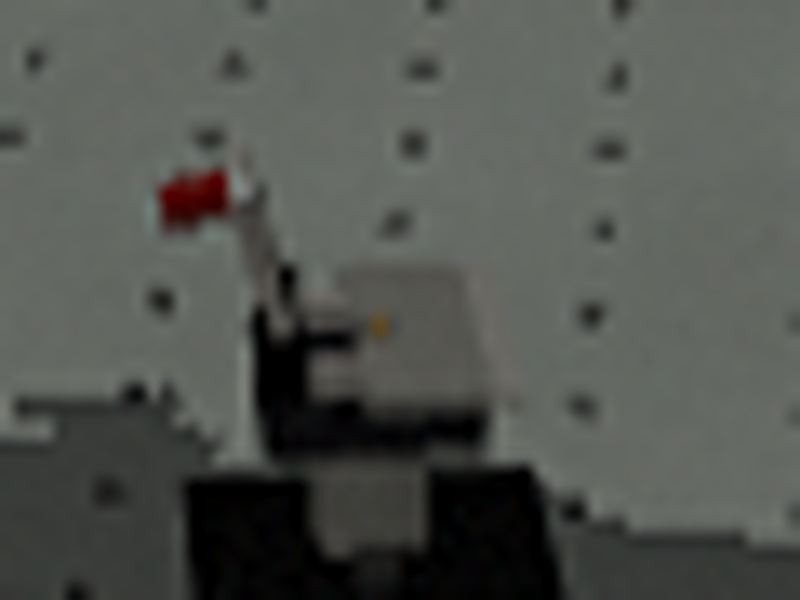

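The view shows the blade flat on the seat, with the pin in the notch at (377,327), its back at the stops and the edge free. Next I'll swing the clamp with the fingers closed.

{"api": "jog_arm", "payload": {
  "motion": "-1 -2 0.2 0 0 0 0; -1 -4.5 0.4 0 0 0 0; -1 -7 0.6 0 0 0 0; -1 -8.2 0.6 0 0 0 0; -1 -8.2 0.6 0 0 0 0; -1 -8.2 0.6 0 0 0 0; -1 -8.2 0.6 0 0 0 0; -1 -8.2 0.6 0 0 0 0"
}}

```text
time: 17.27
ee_pos: [638.0, -152.5, 169.1]
tcp_rot: [3.141, -0.003, -2.985]
ft_force: [-1.0, -0.0, -0.4]
width: -0.003
grip_force: 0.0
```

```bash
python3 -c "
from h import *
go(fr(HO,HY,90,0),99,HY)"
```

```text
cm [-0.3   0.01  7.01] deg [ 0.02 -0.18 -0.2 ] pos [ 638.  -152.5  169.1] F [-1.   -0.02 -0.4 ] w -0.003 t 17.27
```

{"api": "jog_arm", "payload": {
  "motion": "-1 0 0 1.5 0 0 0; -1 0 0 4 0 0 0; -1 0 0 6 0 0 0; -1 0 0 7 0 0 0; -1 0 0 7 0 0 0; -1 0 0 7 0 0 0"
}}

```text
time: 17.77
ee_pos: [639.5, -152.1, 100.0]
tcp_rot: [3.141, -0.001, -2.984]
ft_force: [0.5, -0.2, 0.3]
width: -0.002
grip_force: 0.0
```

{"api": "jog_arm", "payload": {
  "motion": "-1 0.3 0 0 0 0 0; -1 0.6 0 0 0 0 0; -1 0.9 0 0 0 0 0; -1 1.2 0 0 0 0 0; -1 1.5 0 0 0 0 0; -1 1.8 0 0 0 0 0"
}}

```text
time: 18.27
ee_pos: [622.1, -154.8, 100.5]
tcp_rot: [-3.141, 0.0, -2.984]
ft_force: [-0.4, 0.2, 0.2]
width: -0.002
grip_force: 0.0
```

{"api": "jog_arm", "payload": {
  "motion": "-1 0.2 0 0 0 0 0; -1 0.4 0 0 0 0 0; -1 0.6 0 0 0 0 0; -1 0.8 0 0 0 0 0; -1 1 0 0 0 0 0; -1 1.2 0 0 0 0 0"
}}

```text
time: 18.77
ee_pos: [611.2, -156.5, 100.5]
tcp_rot: [-3.141, 0.002, -2.984]
ft_force: [2.0, 0.5, 1.2]
width: -0.0
grip_force: 0.9
```

```bash
python3 -c "
from h import *
rep();print(bot.spot_in('side','clamp_knob')[:1])"
```

```text
F holder 1.49 -0.41 0.84 M [ 0.023 -0.286  0.003] tool in holder 59.12 0.26 100.08 yaw 0.1576 t 19.02
[{'xyz': [581.2, -157.3, 85.8], 'p': 0.4}]
```

{"api": "jog_arm", "payload": {
  "motion": "-1 0.3 0 0 0 0 0; -1 0.6 0 0 0 0 0; -1 0.9 0 0 0 0 0; -1 1.2 0 0 0 0 0; -1 1.5 0 0 0 0 0; -1 1.8 0 0 0 0 0; -1 2 0 0 0 0 0"
}}

```text
time: 19.7
ee_pos: [589.7, -159.8, 99.9]
tcp_rot: [3.141, -0.001, -2.984]
ft_force: [0.6, 0.6, 0.5]
width: -0.0
grip_force: 0.5
```

{"api": "jog_arm", "payload": {
  "motion": "-1 0.3 0 0 0 0 0; -1 0.6 0 0 0 0 0; -1 0.9 0 0 0 0 0; -1 1.2 0 0 0 0 0; -1 1.2 0 0 0 0 0"
}}

```text
time: 20.12
ee_pos: [578.1, -161.5, 99.9]
tcp_rot: [3.141, -0.001, -2.984]
ft_force: [1.2, 0.3, -1.1]
width: 0.003
grip_force: 0.5
```

{"api": "jog_arm", "payload": {
  "motion": "-1 0.2 0 0 0 0 0; -1 0.4 0 0 0 0 0; -1 0.6 0 0 0 0 0; -1 0.6 0 0 0 0 0; -1 0.6 0 0 0 0 0"
}}

```text
time: 20.53
ee_pos: [573.3, -162.3, 100.2]
tcp_rot: [3.142, 0.001, -2.984]
ft_force: [3.0, 1.0, -2.2]
width: -0.002
grip_force: 1.5
```

```bash
python3 -c "
from h import *
rep()
c=bot.capture('side');u=np.array([262,152]);a=c['frame'][u[1]-30:u[1]+23,u[0]-30:u[0]+30]
m=cv2.inRange(cv2.cvtColor(a,cv2.COLOR_BGR2HSV),(0,150,50),(8,255,255));ys,xs=np.nonzero(m);print(len(xs),xs.mean()+u[0]-30,ys.mean()+u[1]-30)
for th in(0,.1,.2,.4,.7,1):
  p=[31-32*np.cos(th)+9.5*np.sin(th),56.5+32*np.sin(th)+9.5*np.cos(th)];print(th,pix(c,[*fr(HO,HY,p[0],0),p[1]]).round(1))
"
```

```text
F holder 3.22 0.58 -1.89 M [ 0.247 -0.649 -0.012] tool in holder 21.79 0.51 100.14 yaw 0.1579 t 20.78
12 262.5 147.08333333333334
0 [264.7 150.5]
0.1 [264.3 149.4]
0.2 [263.7 148.4]
0.4 [262.4 146.5]
0.7 [259.6 144.3]
1 [256.2 143. ]
```

{"api": "jog_arm", "payload": {
  "motion": "-1 -0.3 0 0 0 0 0; -1 -0.6 0 -0.5 0 0 0; -1 -0.6 0 -1.5 0 0 0; -1 -0.6 0 -2 0 0 0; -1 0.5 0 -2 0 0 0; -1 1.6 0 -2 0 0 0; -1 2.1 0 -2 0 0 0; -1 2.1 0 -2 0 0 0"
}}

```text
time: 21.55
ee_pos: [548.8, -166.5, 119.7]
tcp_rot: [3.141, -0.004, -2.986]
ft_force: [-0.4, -0.6, -0.3]
width: 0.001
grip_force: 0.0
```

```bash
python3 -c "
from h import *
go(fr(HO,HY,0,0),99,HY);rep()"
```

```text
cm [-0.32 -0.03  2.07] deg [ 0.03 -0.23 -0.22] pos [ 548.8 -166.5  119.7] F [-0.36 -0.59 -0.33] w 0.001 t 21.55
F holder 0.48 -0.29 0.11 M [ 0.001 -0.012  0.027] tool in holder 0.01 0.41 119.98 yaw 0.1579 t 21.8
```

{"api": "jog_arm", "payload": {
  "motion": "-1 0 0 0.4 0 0 0; -1 0 0 0.8 0 0 0; -1 0 0 1.1 0 0 0; -1 0 0 1.4 0 0 0; -1 0 0 1.7 0 0 0; -1 0 0 1.9 0 0 0; -1 0 0 2 0 0 0; -1 0 0 2 0 0 0"
}}

```text
time: 22.52
ee_pos: [552.4, -165.7, 99.8]
tcp_rot: [3.142, 0.0, -2.984]
ft_force: [-0.4, 0.7, 0.4]
width: 0.004
grip_force: 0.0
```

{"api": "jog_arm", "payload": {
  "motion": "-1 0 0 0.05 0 0 0; -1 0 0 0.1 0 0 0; -1 0 0 0.1 0 0 0; -1 0 0 0.1 0 0 0"
}}

```text
time: 22.85
ee_pos: [552.6, -165.8, 99.2]
tcp_rot: [-3.141, 0.001, -2.984]
ft_force: [0.2, -0.2, -0.1]
width: 0.004
grip_force: 0.0
```

{"api": "jog_arm", "payload": {
  "motion": "-1 0 0 0.03 0 0 0; -1 0 0 0.06 0 0 0; -1 0 0 0.06 0 0 0; -1 0 0 0.06 0 0 0"
}}

```text
time: 23.18
ee_pos: [552.3, -165.8, 98.5]
tcp_rot: [-3.142, 0.0, -2.984]
ft_force: [0.2, 0.5, 1.4]
width: -0.001
grip_force: 0.3
```

{"api": "jog_arm", "payload": {
  "motion": "-1 0 0 0.03 0 0 0; -1 0 0 0.03 0 0 0; -1 0 0 0.03 0 0 0"
}}

```text
time: 23.43
ee_pos: [552.2, -165.8, 98.2]
tcp_rot: [-3.142, -0.0, -2.984]
ft_force: [-0.3, 0.4, 0.5]
width: 0.001
grip_force: 0.4
```

{"api": "jog_arm", "payload": {
  "motion": "-1 0 0 0.03 0 0 0; -1 0 0 0.03 0 0 0; -1 0 0 0.03 0 0 0"
}}

```text
time: 23.68
ee_pos: [552.2, -165.9, 98.1]
tcp_rot: [-3.141, -0.0, -2.984]
ft_force: [-1.2, -0.0, 4.3]
width: 0.001
grip_force: 1.9
```

{"api": "jog_arm", "payload": {
  "motion": "-1 0 0 0.03 0 0 0; -1 0 0 0.03 0 0 0; -1 0 0 0.03 0 0 0"
}}

```text
time: 23.93
ee_pos: [552.2, -165.8, 98.1]
tcp_rot: [-3.141, -0.0, -2.984]
ft_force: [-2.0, 0.4, 6.5]
width: -0.003
grip_force: 3.2
```

{"api": "jog_arm", "payload": {
  "motion": "-1 0 0 0.015 0 0 0; -1 0 0 0.015 0 0 0; -1 0 0 0.015 0 0 0; -1 0 0 0.015 0 0 0"
}}

```text
time: 24.27
ee_pos: [552.2, -165.8, 98.0]
tcp_rot: [-3.141, -0.0, -2.984]
ft_force: [-0.9, -0.2, 7.5]
width: -0.0
grip_force: 3.7
```

{"api": "jog_arm", "payload": {
  "motion": "-1 0 0 -0.2 0 0 0; -1 0 0 -1 0 0 0; -1 0 0 -3 0 0 0; -1 0 0 -6 0 0 0; -1 0 0 -9 0 0 0; -1 0 0 -10 0 0 0; -1 0 0 -10 0 0 0; -1 0 0 -10 0 0 0"
}}

```text
time: 24.93
ee_pos: [552.3, -165.8, 197.7]
tcp_rot: [-3.141, 0.001, -2.984]
ft_force: [-0.5, 0.4, -1.0]
width: -0.002
grip_force: 0.0
```

```bash
python3 -c "
from h import *
rep()
c=bot.capture('side');u=np.array([262,152]);a=c['frame'][u[1]-22:u[1]+23,u[0]-30:u[0]+30]
m=cv2.inRange(cv2.cvtColor(a,cv2.COLOR_BGR2HSV),(0,150,50),(8,255,255));ys,xs=np.nonzero(m);print(len(xs),xs.mean()+u[0]-30,ys.mean()+u[1]-22)
cv2.imwrite('pics/n8.png',cv2.resize(a,(800,600),interpolation=cv2.INTER_CUBIC))"
```

```text
F holder 0.02 0.01 -0.42 M [ 0.002  0.014 -0.012] tool in holder -0.55 0.86 196.02 yaw 0.1578 t 25.18
12 264.75 150.25
```

View pics/n8.png

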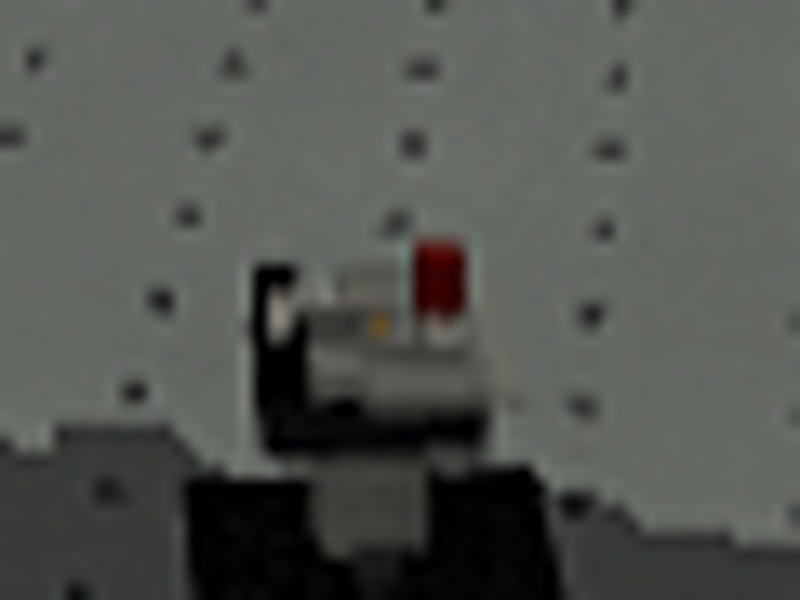

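The clamp is flat on the blade with the knob upright at (440,275), matching the prediction for angle 0. The pin shows in the window and the blade has not moved.

```bash
python3 -c "
from cell import bot
print(bot.finish_job())"
```

```text
the job is handed in; nothing more can be done
None
```

The blade is fitted: its back is against both stops with the pin in the notch, and the clamp is pressed flat on it at about 7.5 N. The job was handed in at about 25 s; the hand-in call gave no verdict.

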